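# Hold a bore probe centred in a sleeve through its guide

## Task

Check the bore of the sleeve in the fixture: take the long slim probe out of the rack (not the thick one or the short one) and lower it through the guide bush until its tip is about halfway down inside the sleeve, without the probe ever touching the fixture, bush or sleeve. Finish while holding it there in the gripper, upright, still and centred in the bore, touching nothing and not let go. Leave the other probes and the other things on the bench where they are.

Things in the scene. Friction and masses are not known exactly. Their poses are not given: they have to be found in the camera images.
- fixture: Fixed bore-check fixture: base 80 x 120 x 10 mm, two 14 mm columns at y = +-44 mm, aluminium guide plate 54 x 112 mm at 73 to 85 mm height (screw heads to 90). Brass guide bush in it, 30 mm outside, 22 mm bore, 70 to 88 mm height. Below, coaxial, on the base: steel sleeve, 48 mm outside, 22 mm bore, 10 to 46 mm height. Origin on the common axis at bench top, z up.
- guide_mouth (a point): Centre of the upper mouth of the guide bush, 88 mm above the bench, 22 mm bore.
- bore_mid (a point): Point on the axis halfway down the sleeve's bore, 28 mm above the bench: the probe's tip belongs here.
- rack: Fixed wooden rack 64 x 150 mm, open at front and back. Its top plate, 48 x 150 mm, upper face 115 mm above the bench, has three 18 mm through holes in a row along its y at -45, 0 and +45 mm; a probe hangs by its collar in each (handle tops 161 mm above the bench), which in which varies. Origin at the centre of its underside; the handles' flats start parallel to its x and y.
- probe: The probe to use, long and slim: a square black plastic handle 16 x 16 x 42 mm (sides along its own x and y) stands on a round steel collar 28 mm across and 4 mm thick; under the collar hangs a round steel rod 8 mm thick and 100 mm long. 146 mm overall. Origin at the rod's lower end, on its axis; z runs up the rod to the handle. 0.12 kg, more or less.
- probe_tip (a point): Lower end of the long slim probe's rod.
- probe_grip (a point): Centre of the long slim probe's handle, 128 mm above its tip, 28 mm above the underside of its collar: the place to grip.
- thick_probe: Not to be used, the thick one: a square black plastic handle 16 x 16 x 42 mm (sides along its own x and y) stands on a round steel collar 28 mm across and 4 mm thick; under the collar hangs a round steel rod 14 mm thick and 100 mm long. Origin at the rod's lower end, on its axis; z runs up the rod to the handle. 0.12 kg, more or less.
- short_probe: Not to be used, the short one: a square black plastic handle 16 x 16 x 42 mm (sides along its own x and y) stands on a round steel collar 28 mm across and 4 mm thick; under the collar hangs a round steel rod 8 mm thick and only 50 mm long. Origin at the rod's lower end, on its axis; z runs up the rod to the handle. 0.12 kg, more or less.
- flange: Bystander: stepped steel turned part, 33 mm across, 34 mm high. Origin at the centre of its underside.
- block: Bystander: steel block with a V groove in its top and slots in its flanks, 24 x 32 x 40 mm high. Origin at the centre of its underside.
- ring: Bystander, fixed: steel ring gauge, 48 mm across, 14 mm high. Origin at the centre of its underside.
- vblock: Bystander: steel V-block, 45 x 44 x 38 mm high. Origin at the centre of its underside.
- loupe: Bystander, fixed: black loupe, 35 mm across, 30 mm high. Origin at the centre of its underside.

How it is judged:
By the outcome, as a careful person would: the job done as asked, in the order asked, and still so for the second after the job is handed in, while the arm keeps its last pose, push and grip.
It also fails if it takes over 43 s, if anything falls off the work surface, if the arm or the gripper's body presses on something with over 40 N, if the wrist force passes 120 N, or if a joint passes its speed limit or range.

## Robot

A 7-joint arm with a two-finger parallel gripper is mounted at the origin on a cart in front of the work surface, level with it; the furniture and walls round the work are solid. World frame = base frame: x ahead of the robot, y to its left, z up, the work surface at z = 0. Lengths are in mm, angles in rad, forces in N, time in s.
With the tool pointing down it reaches from about 375 to 925 mm from the base axis. Payload 3.1 kg.
Tool frame: the origin (TCP) lies on the mounting face of the last link; the fingertips stand 173 mm ahead of it and the grasp point (between the pads) lies 155 mm ahead of it; z points along the fingers, y is the line along which they close (so a half turn about z gives the same grasp; the last joint's range is limited). The gripper opens to 85 mm and grips with 20 to 120 N. Pads are 22 mm wide; open, the fingers measure 114 mm over their backs; the gripper's body (76 mm by 85 mm) begins 54 mm behind the grasp point. The pads swing forward as they close: fully open they stand 13 mm farther back than shut.
Start: joints at [1.189, 0.383, 0.044, 1.598, -0.018, 1.161, -0.05], TCP at [182.021, -623.999, 404.669] pointing down, gripper open.
Joint ranges: [-2.61, 2.61], [-0.41, 2.15], [-1.48, 1.57], [0, 2.5], [-1.57, 4.71], [0.05, 1.97], [-2.85, 2.85]. Speed limits (rad/s): [2.79, 2.79, 3.14, 3.14, 3.14, 3.14, 3.14].

## Interface

Orientations are given as a unit quaternion [x, y, z, w].
In Python, from workcell import observe, read_camera, sign_off gives the robot as it stands. The module is installed in compiled form; this text tells all that it offers.
- The arm moves only by the tool send_rows, never from a script. Its argument "targets" is a list of rows, each an object with "offset": the shift along the tool's x, y, z in cm, a list of three; "twist": the turn about the tool's z in degrees; "fingers": the closure, from -1 (fully open) to 1 (shut). In form: [{"offset": [tx, ty, tz], "twist": twist, "fingers": fingers}, ...]. A call has 1 to 5 rows; each row shifts and turns the commanded pose from where the row before left it, along the tool's axes as they then stand; what a row does not reach is not made up. A row lasts 1/10 s, in which the tool goes at most 50 mm and 8.59 degrees, less where a joint would pass 70% of its speed; a pose out of reach is approached as far as the arm can. A call with a gripper value outside its range is refused whole. The fingers move at their own pace and stop on an object; the grip force is fixed at half the most. Time passes only in rows, so rows that do not move let the fingers close. It gives the time, the measured TCP pose, the force, the opening and the grip force at its end, in the units of the state.
- observe(): the state, without advancing time (a new reading comes with each control period).
- read_camera(name): name is "scene" or "top" or "wrist"; returns a dict with "pixels" (480x640x3 uint8, red, green, blue), "fov_y" (degrees; the focal length in pixels is half the picture's height over the tangent of half this angle, whatever the lens; pixels are square), "cx", "cy" (the principal point, pixels), "rvec" (rotation vector, rad) and "tvec" (3), from world to camera coordinates, as OpenCV has them. Camera axes: x right, y down, z forward; pixel columns grow to the right and rows downward; lengths in mm; the calibration is good to about 2 mm. A picture is of the moment at which its call begins. There is no depth.
- sign_off(): hands the job in; it is judged then, once.
The state is a dict: "time_s": time; "joint_positions": joint angles; "qvel": joint speeds; "joint_efforts": joint torques, N m; "ee_pos": TCP position; "orientation": TCP orientation; "ft_force": force on the tool from outside, world axes, zero at the start; "wrist_torque": the same for the moment, N m; "width": finger opening in mm; "gripper_force": force on a finger pad.
Only numpy, scipy, OpenCV 4.12 (cv2) and the standard library are available. Lean on these libraries where they do the work, as an engineer would, in place of code of your own. Each camera call takes 0.05 s, during which the arm holds its last target. There are 200 camera calls.

## Working session

There is one attempt and no reset: what is moved stays moved. The work goes in short steps, Python scripts to look and compute and a tool call to move; the robot and the scene stay as the last step left them, time stands still between calls to the robot, and variables do not carry over. Pictures are saved under pics/ and viewed, at most 10 in all, crops included, and the job is handed in when it is done.

Besides the shell and the picture viewer there is one more tool, called after "Emit:" in YAML: its name, and indented under it one key for each argument. send_rows: Moves the arm, as the interface text tells. Its arguments: {"type":"object","properties":{"targets":{"type":"array","items":{"type":"object","properties":{"offset":{"type":"array","items":{"type":"number"}},"twist":{"type":"number"},"fingers":{"type":"number"}}}}},"required":["targets"]}

```bash
mkdir -p pics; cat > h.py <<'E'
import numpy as np, cv2
from workcell import observe, read_camera, sign_off
def cam(n):
    c=read_camera(n); c['R']=cv2.Rodrigues(np.array(c['rvec'],float))[0]; c['t']=np.array(c['tvec'],float).ravel()
    c['f']=240/np.tan(np.radians(c['fov_y'])/2); return c
def ray(c,u,v):
    d=c['R'].T@np.array([(u-c['cx'])/c['f'],(v-c['cy'])/c['f'],1.]); return -c['R'].T@c['t'],d
def onz(c,u,v,z):
    o,d=ray(c,u,v); return o+d*(z-o[2])/d[2]
def proj(c,P):
    p=c['R']@np.array(P,float)+c['t']; return p[:2]/p[2]*c['f']+[c['cx'],c['cy']]
E
python3 - <<'E'
from h import *
import pickle
s=observe();print({k:np.round(v,3) for k,v in s.items()})
D={}
for n in ('scene','top','wrist'):
    c=cam(n);D[n]=c;print(n,c['fov_y'],c['cx'],c['cy'],np.round(-c['R'].T@c['t']),np.round(c['R'],2).tolist())
    cv2.imwrite(f'pics/{n}0.png',c['pixels'][:,:,::-1])
pickle.dump(D,open('d0.pkl','wb'))
E
```

```text
{'time_s': np.float64(0.0), 'joint_positions': array([ 1.189,  0.384,  0.044,  1.6  , -0.018,  1.161, -0.05 ]), 'qvel': array([-0.002,  0.001,  0.001,  0.001, -0.   ,  0.001,  0.   ]), 'joint_efforts': array([ 0.0000e+00, -4.3346e+01,  1.0250e+00, -2.4952e+01,  1.0000e-02,
        1.1000e-02, -0.0000e+00]), 'ee_pos': array([ 181.9  , -623.506,  403.284]), 'orientation': array([ 0.99 ,  0.141, -0.   , -0.001]), 'ft_force': array([ 0.695, -0.459,  0.045]), 'wrist_torque': array([ 0.023,  0.045, -0.008]), 'gripper_force': np.float64(0.0), 'width': np.float64(85.947)}
scene 51.41409002593207 320.21419488161564 240.24161160365267 [  184. -1024.   691.] [[0.96, -0.3, 0.01], [-0.13, -0.46, -0.88], [0.26, 0.84, -0.48]]
top 56.49628602628268 326.44718390974305 240.3100293604572 [ 316.   42. 1097.] [[-0.04, -1.0, -0.0], [-0.98, 0.04, -0.2], [0.2, -0.0, -0.98]]
wrist 67.4019829952742 317.4899930039474 239.78462398497012 [ 259. -601.  371.] [[0.28, -0.96, -0.0], [-0.91, -0.27, 0.31], [-0.3, -0.08, -0.95]]
```

View pics/scene0.png

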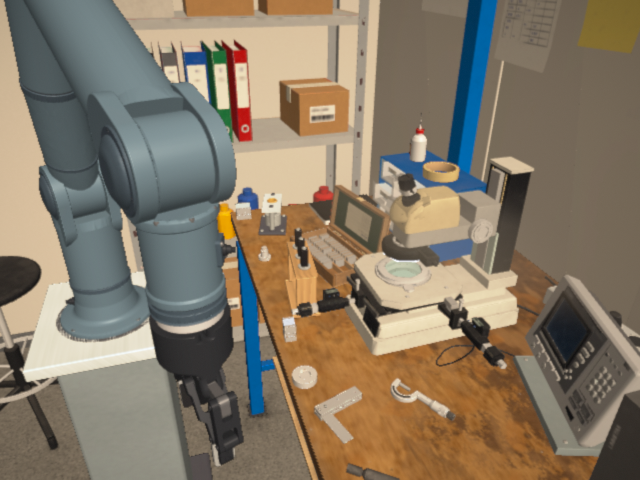

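View pics/top0.png

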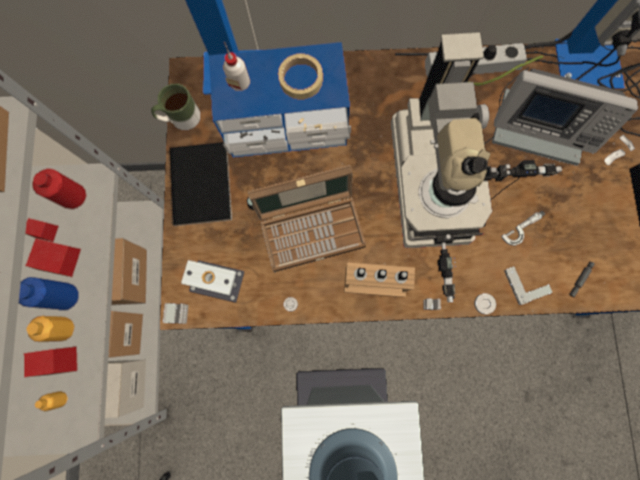

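The scene view shows the rack around (302,275) and the fixture at (272,215). The top view shows the handles near (361,272), (382,273) and (403,275), and the brass bush near (208,277).

```bash
python3 - <<'E'
from h import *
import pickle
D=pickle.load(open('d0.pkl','rb'))
t=D['top'];s=D['scene']
for u,v,z in [(361,272,161),(382,273,161),(403,275,161),(208,277,88),(345,263,115),(414,270,115),(345,290,115),(413,294,115)]: print(u,v,onz(t,u,v,z).round(1), proj(s,onz(t,u,v,z)).round(1))
a=t['pixels'][235:325,155:445][:,:,::-1]; a=cv2.resize(a,None,fx=2.7,fy=2.7,interpolation=cv2.INTER_CUBIC)
b=s['pixels'][180:330,230:380][:,:,::-1]; b=cv2.resize(b,(340,340),interpolation=cv2.INTER_CUBIC)
o=np.zeros((600,800,3),np.uint8); o[:a.shape[0],:a.shape[1]]=a; o[250:590,:340]=b
w=cv2.resize(D['wrist']['pixels'][:,:,::-1],(440,330)); o[250:580,350:790]=w
cv2.imwrite('pics/c1.png',o)
E
```

```text
361 272 [439.4 -32.7 161. ] [296.8 229.9]
382 273 [435.5 -76.8 161. ] [300.2 238.8]
403 275 [ 429.5 -120.7  161. ] [302.8 248.5]
208 277 [451.8 309.3  88. ] [271.6 200.3]
345 263 [467.   -1.9 115. ] [304.9 239.7]
414 270 [ 445.1 -153.8  115. ] [314.1 273.4]
345 290 [407.2   1.  115. ] [280.5 242.5]
413 294 [ 392.4 -147.4  115. ] [289.6 275.6]
```

View pics/c1.png

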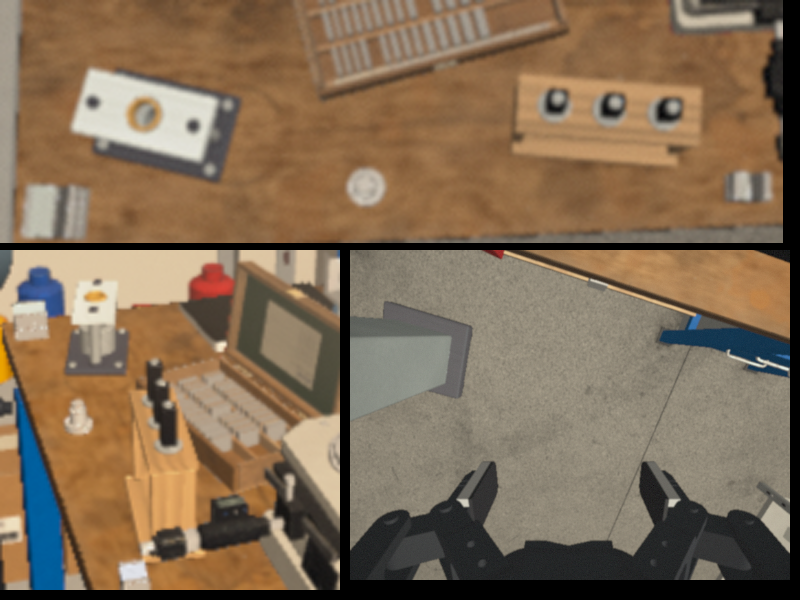

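The crop shows the three handles and the bush clearly. The rods are hidden in the rack, so I'll look into its open front with the wrist camera.

Emit:
send_rows:
  targets:
    - {"offset": [2.1, -3.1, 1.0], "twist": 0, "fingers": -1}
    - {"offset": [2.1, -3.1, 1.0], "twist": 0, "fingers": -1}
    - {"offset": [2.1, -3.1, 1.0], "twist": 0, "fingers": -1}
    - {"offset": [2.1, -3.1, 1.0], "twist": 0, "fingers": -1}
    - {"offset": [2.1, -3.1, 1.0], "twist": 0, "fingers": -1}

```text
time_s: 0.65
ee_pos: [239.6, -444.1, 354.0]
orientation: [0.99, 0.141, -0.0, -0.0]
ft_force: [0.9, -0.7, -0.0]
width: 85.5
gripper_force: 0.0
```

Emit:
send_rows:
  targets:
    - {"offset": [2.1, -3.1, 1.0], "twist": 0, "fingers": -1}
    - {"offset": [2.1, -3.1, 1.0], "twist": 0, "fingers": -1}
    - {"offset": [2.1, -3.1, 1.0], "twist": 0, "fingers": -1}
    - {"offset": [2.1, -3.1, 1.0], "twist": 0, "fingers": -1}
    - {"offset": [2.1, -3.1, 1.0], "twist": 0, "fingers": -1}

```text
time_s: 1.15
ee_pos: [296.9, -266.0, 304.3]
orientation: [0.99, 0.141, 0.0, 0.0]
ft_force: [1.2, -0.2, -0.7]
width: 85.3
gripper_force: 0.0
```

Emit:
send_rows:
  targets:
    - {"offset": [0, 0, 0], "twist": -8.3, "fingers": -1}
    - {"offset": [0, 0, 0], "twist": -8.3, "fingers": -1}
    - {"offset": [0, 0, 0], "twist": -8.3, "fingers": -1}
    - {"offset": [0, 0, 0], "twist": -8.3, "fingers": -1}
    - {"offset": [0, 0, 0], "twist": -8.3, "fingers": -1}

```text
time_s: 1.65
ee_pos: [296.7, -267.4, 304.5]
orientation: [0.874, 0.486, -0.0, -0.0]
ft_force: [0.2, 0.5, -0.6]
width: 85.3
gripper_force: 0.0
```

Emit:
send_rows:
  targets:
    - {"offset": [0, 0, 0], "twist": -8.3, "fingers": -1}
    - {"offset": [0, 0, 0], "twist": -8.3, "fingers": -1}
    - {"offset": [0, 0, 0], "twist": -8.3, "fingers": -1}
    - {"offset": [0, 0, 0], "twist": -8.3, "fingers": -1}
    - {"offset": [0, 0, 0], "twist": -8.3, "fingers": -1}

```text
time_s: 2.15
ee_pos: [296.6, -267.5, 304.5]
orientation: [0.645, 0.764, 0.0, -0.0]
ft_force: [-0.6, -0.2, -0.1]
width: 84.8
gripper_force: 0.0
```

Emit:
send_rows:
  targets:
    - {"offset": [0, 0, 0], "twist": -8.3, "fingers": -1}
    - {"offset": [0, 0, 0], "twist": -8.3, "fingers": -1}
    - {"offset": [0, 0, 0], "twist": -8.3, "fingers": -1}
    - {"offset": [0, 0, 0], "twist": 0, "fingers": -1}

```text
time_s: 2.55
ee_pos: [296.7, -267.5, 304.6]
orientation: [0.468, 0.884, 0.0, -0.0]
ft_force: [-1.0, 0.6, 0.2]
width: 85.1
gripper_force: 0.0
```

```bash
python3 - <<'E'
from h import *
import pickle
s=observe();print(s['time_s'],s['ee_pos'],s['orientation'],s['joint_positions'].__repr__())
c=cam('wrist');pickle.dump(c,open('w1.pkl','wb'));print(-c['R'].T@c['t'])
for P in [(439,-33,50),(435,-77,50),(430,-121,50)]: print(proj(c,P))
cv2.imwrite('pics/w1.png',c['pixels'][:,:,::-1])
E
```

```text
2.55 [ 296.65277338 -267.48974482  304.55748072] [ 4.68307555e-01  8.83565507e-01  1.77959464e-05 -1.68963511e-04] array([ 0.89023722,  0.05030214, -0.2635163 ,  2.24811463,  0.01752168,
        0.84532536,  1.21145616])
[ 251.72324166 -201.58776598  272.31679584]
[764.60940268  56.44357938]
[694.49004333 121.0121691 ]
[629.98901371 178.4865838 ]
```

View pics/w1.png

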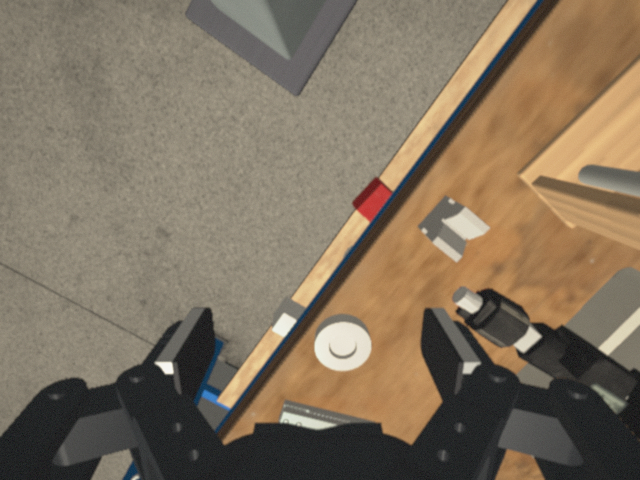

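The wrist view shows a thick rod (about 26 px wide) at (610,180), in the -y hole, so that one is the thick probe. I'll shift along tool y to see the other two.

Emit:
send_rows:
  targets:
    - {"offset": [0, 3, 0], "twist": 0, "fingers": -1}
    - {"offset": [0, 3, 0], "twist": 0, "fingers": -1}
    - {"offset": [0, 3, 0], "twist": 0, "fingers": -1}
    - {"offset": [0, 0, 0], "twist": 0, "fingers": -1}

```text
time_s: 3.0
ee_pos: [374.7, -214.5, 305.3]
orientation: [0.467, 0.884, 0.001, 0.001]
ft_force: [-0.3, -0.2, 0.3]
width: 85.8
gripper_force: 0.0
```

```bash
python3 - <<'E'
from h import *
import pickle
s=observe();print(s['time_s'],s['ee_pos'])
c=cam('wrist');pickle.dump(c,open('w2.pkl','wb'))
for P in [(439,-33,50),(435,-77,50),(430,-121,50)]: print(proj(c,P))
cv2.imwrite('pics/w2.png',c['pixels'][:,:,::-1])
E
```

```text
3.0 [ 374.65970647 -214.50117304  305.33919479]
[593.20724266  57.35528486]
[531.85088498 121.35089782]
[475.10258806 178.37016053]
```

View pics/w2.png

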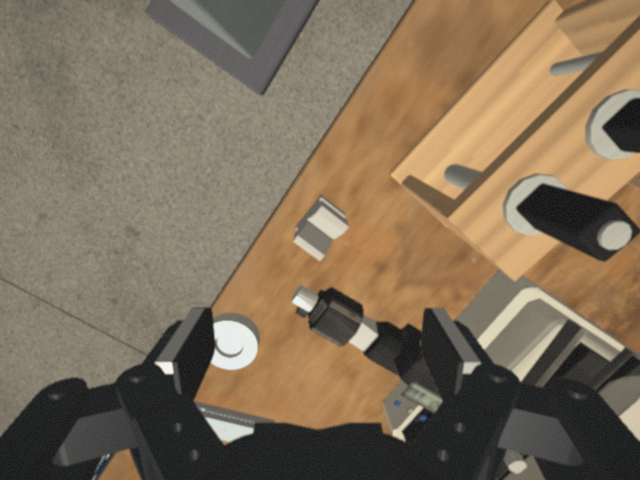

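This view shows a thick rod at (462,175) in the -y hole and a slim rod at (570,65) in the +y hole. No rod is visible below the middle hole, so that is the short probe. The target is the +y hole, near (439,-33), and I'll go above it to measure.

Emit:
send_rows:
  targets:
    - {"offset": [0, 0, -4.7], "twist": 0, "fingers": -1}
    - {"offset": [0, 0, -4.7], "twist": 0, "fingers": -1}
    - {"offset": [2.26, 3.1, 0], "twist": 0, "fingers": -1}
    - {"offset": [2.26, 3.1, 0], "twist": 0, "fingers": -1}
    - {"offset": [2.26, 3.1, 0], "twist": 0, "fingers": -1}

```text
time_s: 3.55
ee_pos: [409.5, -108.9, 399.1]
orientation: [0.471, 0.882, -0.0, 0.0]
ft_force: [0.8, -0.4, -0.4]
width: 85.3
gripper_force: 0.0
```

Emit:
send_rows:
  targets:
    - {"offset": [2.26, 3.1, 0], "twist": 0, "fingers": -1}
    - {"offset": [2.26, 3.1, 0], "twist": 0, "fingers": -1}
    - {"offset": [0, 0, 0], "twist": 8.1, "fingers": -1}
    - {"offset": [0, 0, 0], "twist": 8.1, "fingers": -1}
    - {"offset": [0, 0, 0], "twist": 8.1, "fingers": -1}

```text
time_s: 4.05
ee_pos: [435.4, -37.3, 398.3]
orientation: [0.647, 0.762, -0.001, -0.0]
ft_force: [0.1, -0.2, -0.3]
width: 85.4
gripper_force: 0.0
```

Emit:
send_rows:
  targets:
    - {"offset": [0, 0, 0], "twist": 8.1, "fingers": -1}
    - {"offset": [0, 0, 0], "twist": 8.1, "fingers": -1}
    - {"offset": [0, 0, 0], "twist": 0, "fingers": -1}
    - {"offset": [0, 0, 0], "twist": 0, "fingers": -1}

```text
time_s: 4.45
ee_pos: [435.6, -37.3, 398.4]
orientation: [0.745, 0.667, -0.0, -0.0]
ft_force: [-0.0, 0.0, -0.1]
width: 85.5
gripper_force: 0.0
```

```bash
python3 - <<'E'
from h import *
import pickle
s=observe();print(s['time_s'],s['ee_pos'],s['orientation'],s['joint_positions'])
c=cam('wrist');pickle.dump(c,open('w3.pkl','wb'))
for P in [(439,-33,161),(435,-77,161)]: print(proj(c,P))
cv2.imwrite('pics/w3.png',c['pixels'][:,:,::-1])
E
```

```text
4.45 [435.57815354 -37.32550413 398.41497033] [ 7.44935602e-01  6.67136238e-01 -4.16918111e-04 -1.21438817e-04] [ 0.5725944   0.00659984 -0.57593965  2.0659659   0.00452034  1.07088031
 -0.11558561]
[322.33170031 251.91612055]
[323.44509465 316.28674595]
```

View pics/w3.png

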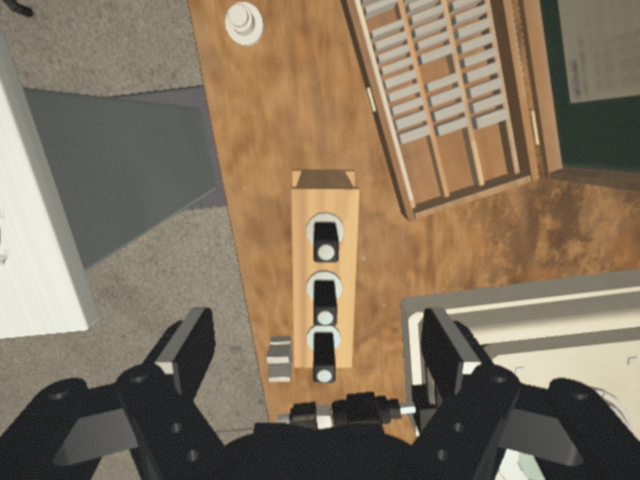

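The handle caps are at (325,252), (325,317) and (324,374), and the rack edges are parallel to the tool. Next I'll work out the cap position and the bush position numerically.

```bash
python3 - <<'E'
from h import *
import pickle
c=pickle.load(open('w3.pkl','rb'));t=pickle.load(open('d0.pkl','rb'))['top']
g=cv2.cvtColor(c['pixels'],cv2.COLOR_RGB2HSV)
P=[]
for u,v in [(325,252),(325,317),(324,374)]:
    w=g[v-11:v+12,u-11:u+12]; m=((w[...,2]>120)&(w[...,1]<60)).astype(np.uint8)
    n,l,st,ce=cv2.connectedComponentsWithStats(m); k=l[11,11]
    q=ce[k]+[u-11,v-11]; P.append(onz(c,*q,161)); print(q.round(1),st[k],P[-1].round(1))
d=P[0]-P[2];print('yaw y',np.degrees(np.arctan2(d[1],d[0]))-90,np.hypot(*d[:2]))
s=observe()
d=P[0][:2]-s['ee_pos'][:2];a=2*np.arctan2(s['orientation'][1],s['orientation'][0])
print('tool cm',(d@[np.cos(a),np.sin(a)])/10,(d@[np.sin(a),-np.cos(a)])/10)
# bush from top
h=cv2.cvtColor(t['pixels'],cv2.COLOR_RGB2HSV)[255:300,180:245]
m=((h[...,0]>10)&(h[...,0]<28)&(h[...,1]>70)&(h[...,2]>90)).astype(np.uint8)
n,l,st,ce=cv2.connectedComponentsWithStats(m)
for k in range(1,n):
  if st[k,4]>8:
    x,y,w_,h_=st[k,:4]; q=ce[k]+[180,255]; print(st[k],q.round(1),onz(t,*q,88).round(1), onz(t,180+x+(w_-1)/2,255+y+(h_-1)/2,88).round(1))
E
```

```text
[325.9 252. ] [  4   3  17  17 219] [441.2 -33.3 161. ]
[324.6 320.3] [  0   5  22  18 269] [435.5 -80.  161. ]
[324.1 375.6] [  4   6  15  14 163] [ 430.6 -122.7  161. ]
yaw y -6.754459993609473 90.0532938070096
tool cm 0.44176712857355555 0.5030971466664816
[   0    0   65   45 1153] [211.5 273.1] [460.5 301.4  88. ] [451.4 300.2  88. ]
[22 16 13 13 89] [207.7 276.6] [452.8 309.9  88. ] [451.8 309.3  88. ]
```

Emit:
send_rows:
  targets:
    - {"offset": [0.42, 0.48, 0], "twist": 0.5, "fingers": -1}
    - {"offset": [0, 0, 0], "twist": 0, "fingers": -1}
    - {"offset": [0, 0, 2.5], "twist": 0, "fingers": -1}
    - {"offset": [0, 0, 2.5], "twist": 0, "fingers": -1}
    - {"offset": [0, 0, 2.0], "twist": 0, "fingers": -1}

```text
time_s: 5.0
ee_pos: [441.2, -32.8, 327.6]
orientation: [0.748, 0.664, -0.0, -0.0]
ft_force: [0.9, -0.6, -0.4]
width: 85.4
gripper_force: 0.0
```

Emit:
send_rows:
  targets:
    - {"offset": [0, 0, 1.5], "twist": 0, "fingers": -1}
    - {"offset": [0, 0, 1.3], "twist": 0, "fingers": -1}
    - {"offset": [0, 0, 0], "twist": 0, "fingers": -1}
    - {"offset": [0, 0, 0], "twist": 0, "fingers": 0}
    - {"offset": [0, 0, 0], "twist": 0, "fingers": 0.4}

```text
time_s: 5.5
ee_pos: [442.0, -32.8, 301.6]
orientation: [0.748, 0.664, 0.001, 0.001]
ft_force: [0.3, -0.3, 1.3]
width: 59.2
gripper_force: 0.0
```

Emit:
send_rows:
  targets:
    - {"offset": [0, 0, 0], "twist": 0, "fingers": 1}
    - {"offset": [0, 0, 0], "twist": 0, "fingers": 1}
    - {"offset": [0, 0, 0], "twist": 0, "fingers": 1}
    - {"offset": [0, 0, 0], "twist": 0, "fingers": 1}
    - {"offset": [0, 0, 0], "twist": 0, "fingers": 1}

```text
time_s: 6.0
ee_pos: [441.6, -32.8, 301.3]
orientation: [0.748, 0.664, 0.0, 0.0]
ft_force: [-0.5, 0.7, 4.7]
width: 14.9
gripper_force: 59.0
```

Emit:
send_rows:
  targets:
    - {"offset": [0, 0, -0.5], "twist": 0, "fingers": 1}
    - {"offset": [0, 0, -1.0], "twist": 0, "fingers": 1}
    - {"offset": [0, 0, -1.5], "twist": 0, "fingers": 1}
    - {"offset": [0, 0, -1.5], "twist": 0, "fingers": 1}
    - {"offset": [0, 0, -1.5], "twist": 0, "fingers": 1}

```text
time_s: 6.5
ee_pos: [441.0, -32.8, 361.4]
orientation: [0.748, 0.664, -0.0, -0.0]
ft_force: [-0.1, -1.1, -1.5]
width: 14.9
gripper_force: 58.5
```

Emit:
send_rows:
  targets:
    - {"offset": [0, 0, -1.5], "twist": 0, "fingers": 1}
    - {"offset": [0, 0, -1.5], "twist": 0, "fingers": 1}
    - {"offset": [0, 0, -1.5], "twist": 0, "fingers": 1}
    - {"offset": [0, 0, -1.5], "twist": 0, "fingers": 1}
    - {"offset": [0, 0, -1.0], "twist": 0, "fingers": 1}

```text
time_s: 7.0
ee_pos: [441.3, -32.7, 432.0]
orientation: [0.748, 0.664, 0.0, 0.001]
ft_force: [0.2, -0.8, -1.4]
width: 15.3
gripper_force: 58.5
```

```bash
python3 - <<'E'
from h import *
import pickle
s=observe();print(s['time_s'],s['ee_pos'],s['orientation'],s['ft_force'],s['width'])
D={n:cam(n) for n in('scene','wrist')};pickle.dump(D,open('d4.pkl','wb'))
e=s['ee_pos'];c=D['scene']
for k in (155,286): print('scene',proj(c,e-[0,0,k]))
for k in (155,186,286): print('wrist',proj(D['wrist'],e-[0,0,k]))
u,v=proj(c,e-[0,0,200]).astype(int)
a=cv2.resize(c['pixels'][v-50:v+50,u-40:u+40,::-1],(400,500),interpolation=cv2.INTER_CUBIC)
b=D['wrist']['pixels'][180:480,200:440,::-1]; b=cv2.resize(b,(400,500))
print('crop',u-40,v-50)
cv2.imwrite('pics/c4.png',np.hstack([a,b]))
E
```

```text
7.0 [441.28188692 -32.68544223 432.02529489] [7.47950644e-01 6.63753961e-01 4.32255233e-04 5.70853402e-04] [ 0.24815016 -0.81440829 -1.3731117 ] 15.344335578809064
scene [296.92714182 182.9106511 ]
scene [297.7052572  235.51584022]
wrist [314.2397025  333.52133915]
wrist [314.49055331 297.30593196]
wrist [314.92281009 234.90089154]
crop 257 151
```

View pics/c4.png

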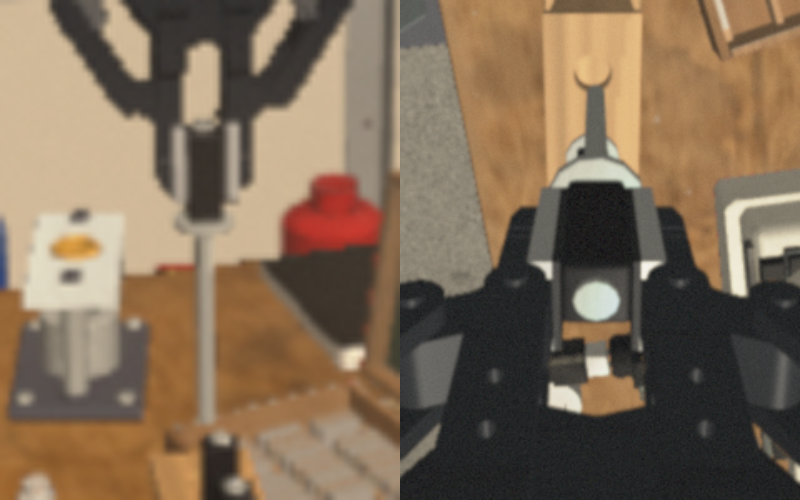

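The crop shows the long slim probe hanging straight in the gripper, with its tip near wrist pixel (318,231). I'll carry it over to just short of the fixture.

Emit:
send_rows:
  targets:
    - {"offset": [1.0, -0.1, 0], "twist": 0, "fingers": 1}
    - {"offset": [2.0, -0.2, 0], "twist": 0, "fingers": 1}
    - {"offset": [3.0, -0.3, 0], "twist": 0, "fingers": 1}
    - {"offset": [3.0, -0.3, 0], "twist": 0, "fingers": 1}
    - {"offset": [3.0, -0.3, 0], "twist": 0, "fingers": 1}

```text
time_s: 7.6
ee_pos: [442.9, 89.4, 429.6]
orientation: [0.748, 0.664, -0.001, -0.001]
ft_force: [0.6, 0.2, -1.5]
width: 14.8
gripper_force: 58.5
```

Emit:
send_rows:
  targets:
    - {"offset": [3.0, -0.3, 0], "twist": 0, "fingers": 1}
    - {"offset": [3.0, -0.2, 0], "twist": 0, "fingers": 1}
    - {"offset": [3.0, -0.2, 0], "twist": 0, "fingers": 1}
    - {"offset": [3.0, -0.2, 0], "twist": 0, "fingers": 1}
    - {"offset": [2.5, -0.2, 0], "twist": 0, "fingers": 1}

```text
time_s: 8.1
ee_pos: [448.9, 235.3, 429.6]
orientation: [0.747, 0.664, -0.001, -0.001]
ft_force: [0.3, 0.2, -0.7]
width: 15.1
gripper_force: 58.5
```

Emit:
send_rows:
  targets:
    - {"offset": [2.0, -0.2, 0], "twist": 0, "fingers": 1}
    - {"offset": [1.0, 0, 0], "twist": 0, "fingers": 1}
    - {"offset": [0, 0, 0], "twist": 0, "fingers": 1}
    - {"offset": [0, 0, 0], "twist": 0, "fingers": 1}
    - {"offset": [0, 0, 0], "twist": 0, "fingers": 1}

```text
time_s: 8.6
ee_pos: [451.9, 261.5, 430.2]
orientation: [0.749, 0.663, -0.001, 0.0]
ft_force: [-0.6, 0.5, -1.0]
width: 15.2
gripper_force: 58.5
```

```bash
python3 - <<'E'
from h import *
import pickle
s=observe();print(s['time_s'],s['ee_pos'],s['orientation'],s['ft_force'],s['width'],s['joint_positions'])
D={n:cam(n) for n in('top','scene','wrist')};pickle.dump((D,s),open('d5.pkl','wb'))
c=D['wrist'];print('tip',proj(c,s['ee_pos']-[0,0,286]),'bush',proj(c,(452,309.5,88)))
cv2.imwrite('pics/w5.png',c['pixels'][:,:,::-1])
E
```

```text
8.6 [451.90087443 261.54212844 430.22308692] [ 7.48739830e-01  6.62863467e-01 -7.36163326e-04  3.84997223e-04] [-0.60059262  0.47230209 -0.97591326] 15.185463252793314 [ 0.17467594  0.20815322 -0.86173252  1.84048723  0.17200155  1.17124381
 -0.86548073]
tip [317.1414718  235.16800914] bush [310.31713737 161.6176405 ]
```

View pics/w5.png

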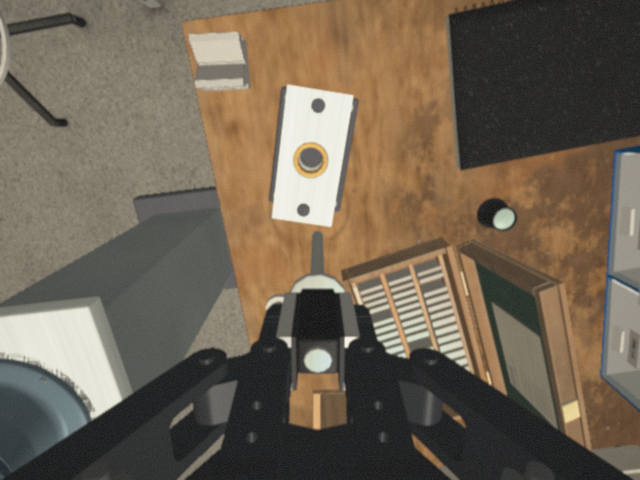

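The wrist view shows the bush ring centred near (311,160) and the rod tip near (318,233). I'll measure both in this camera so that any common bias cancels.

```bash
cat > m.py <<'E'
from h import *
def bush(c,box):
    y0,y1,x0,x1=box
    h=cv2.cvtColor(c['pixels'],cv2.COLOR_RGB2HSV)[y0:y1,x0:x1]
    m=((h[...,0]>10)&(h[...,0]<30)&(h[...,1]>90)&(h[...,2]>90)).astype(np.uint8)
    n,l,st,ce=cv2.connectedComponentsWithStats(m);k=1+np.argmax(st[1:,4])
    cs,_=cv2.findContours((l==k).astype(np.uint8),cv2.RETR_EXTERNAL,cv2.CHAIN_APPROX_NONE)
    e=cv2.fitEllipse(cv2.convexHull(max(cs,key=len)));return np.array(e[0])+[x0,y0],e[1],st[k]
E
python3 - <<'E'
from m import *
import pickle
D,s=pickle.load(open('d5.pkl','rb'));c=D['wrist']
q,ax,st=bush(c,(138,182,288,334));B=onz(c,*q,88);print('bush',q,ax,st,B)
h=cv2.cvtColor(c['pixels'],cv2.COLOR_RGB2HSV)[:,:,1].astype(int)
for v in range(226,280,4):
    r=h[v,300:336]; i=np.where(r<75)[0]; print(v,(300+i.min(),300+i.max()) if len(i) else None, end=' ')
print();print(h[228:240,316:322].tolist())
t=D['top'];q,ax,st=bush(t,(262,290,196,222));print('top bush',q,ax,st,onz(t,*q,88))
sc=D['scene'];print('scene proj bush',proj(sc,B),'tip',proj(sc,s['ee_pos']-[0,0,286]))
E
```

```text
bush [310.23231125 159.59905624] (33.602691650390625, 34.362335205078125) [  6   5  34  34 466] [452.14428261 311.17146     88.        ]
226 (np.int64(326), np.int64(330)) 230 None 234 (np.int64(313), np.int64(321)) 238 (np.int64(313), np.int64(321)) 242 (np.int64(312), np.int64(322)) 246 (np.int64(312), np.int64(322)) 250 (np.int64(312), np.int64(322)) 254 (np.int64(312), np.int64(322)) 258 (np.int64(312), np.int64(322)) 262 (np.int64(311), np.int64(323)) 266 (np.int64(311), np.int64(323)) 270 (np.int64(311), np.int64(323)) 274 (np.int64(306), np.int64(326)) 278 (np.int64(301), np.int64(335)) 
[[132, 133, 136, 135, 136, 137], [129, 130, 131, 134, 134, 132], [109, 112, 114, 122, 127, 131], [77, 77, 81, 94, 115, 124], [42, 36, 39, 53, 82, 108], [21, 20, 24, 26, 41, 83], [23, 26, 21, 24, 33, 64], [19, 27, 21, 23, 22, 40], [19, 26, 21, 28, 17, 33], [19, 23, 21, 24, 18, 33], [24, 21, 26, 26, 29, 26], [21, 26, 16, 26, 21, 32]]Traceback (most recent call last):
  File "<stdin>", line 9, in <module>
  File "m.py", line 8, in bush
    e=cv2.fitEllipse(cv2.convexHull(max(cs,key=len)));return np.array(e[0])+[x0,y0],e[1],st[k]
cv2.error: OpenCV(4.12.0) /io/opencv/modules/imgproc/src/shapedescr.cpp:361: error: (-201:Incorrect size of input array) There should be at least 5 points to fit the ellipse in function 'fitEllipseNoDirect'
```

Emit:
send_rows:
  targets:
    - {"offset": [1.5, -0.2, 0], "twist": 0, "fingers": 1}
    - {"offset": [2.0, -0.2, 0], "twist": 0, "fingers": 1}
    - {"offset": [1.4, -0.18, 0], "twist": 0, "fingers": 1}
    - {"offset": [0, 0, 1.5], "twist": 0, "fingers": 1}
    - {"offset": [0, 0, 1.5], "twist": 0, "fingers": 1}

```text
time_s: 9.25
ee_pos: [451.8, 311.7, 399.7]
orientation: [0.748, 0.664, -0.0, 0.0]
ft_force: [-0.1, 0.3, -2.0]
width: 14.8
gripper_force: 58.5
```

Emit:
send_rows:
  targets:
    - {"offset": [0, 0, 0.6], "twist": 0, "fingers": 1}
    - {"offset": [0, 0, 0], "twist": 0, "fingers": 1}
    - {"offset": [0, 0, 0], "twist": 0, "fingers": 1}

```text
time_s: 9.55
ee_pos: [451.9, 311.5, 394.2]
orientation: [0.748, 0.663, -0.0, 0.0]
ft_force: [1.2, 0.0, -1.9]
width: 14.9
gripper_force: 58.5
```

```bash
python3 - <<'E'
from m import *
import pickle
s=observe();print(s['time_s'],s['ee_pos'],s['orientation'],s['ft_force'])
D={n:cam(n) for n in('top','scene','wrist')};pickle.dump((D,s),open('d6.pkl','wb'))
c=D['wrist'];tip=s['ee_pos']-[0,0,286];print('tip',tip,proj(c,tip))
p=proj(c,(452.1,311,88));print('bush',p)
sc=D['scene'];print('scene tip',proj(sc,tip),'bush',proj(sc,(452.1,311,88)))
u,v=proj(sc,tip).astype(int);print('crops',u-32,v-40,'w',240,150)
a=cv2.resize(sc['pixels'][v-40:v+40,u-32:u+32,::-1],(400,500),interpolation=cv2.INTER_CUBIC)
b=cv2.resize(c['pixels'][150:350,240:400,::-1],(400,500),interpolation=cv2.INTER_CUBIC)
cv2.imwrite('pics/c6.png',np.hstack([a,b]))
E
```

```text
9.55 [451.93182396 311.50128938 394.20630438] [ 7.48430295e-01  6.63213286e-01 -4.74960887e-04  7.10521867e-05] [ 1.20662409  0.03675271 -1.8754805 ]
tip [451.93182396 311.50128938 108.20630438] [316.90574333 236.09688873]
bush [317.19048774 229.02890417]
scene tip [271.22879033 193.69015621] bush [271.58268123 200.04224144]
crops 239 153 w 240 150
```

View pics/c6.png

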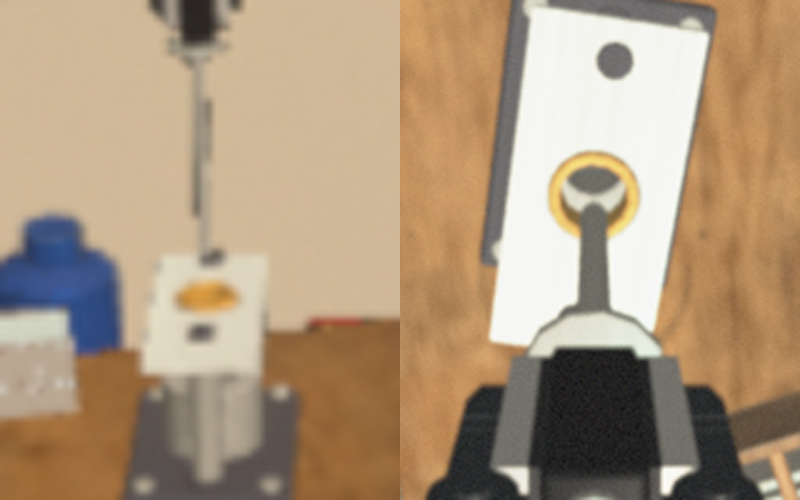

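The crops agree: in the scene view the tip is at (271.6,193.8) above the bush at (272.3,200.5), and in the wrist view the bush centre is at (317,228) with the rod centred at u≈317.5. Errors are under 1 mm against 7 mm of clearance, so I'll lower it.

Emit:
send_rows:
  targets:
    - {"offset": [0.02, 0, 0.6], "twist": 0, "fingers": 1}
    - {"offset": [0, 0, 0.8], "twist": 0, "fingers": 1}
    - {"offset": [0, 0, 0.8], "twist": 0, "fingers": 1}
    - {"offset": [0, 0, 0.8], "twist": 0, "fingers": 1}
    - {"offset": [0, 0, 0.8], "twist": 0, "fingers": 1}

```text
time_s: 10.2
ee_pos: [451.6, 312.4, 355.6]
orientation: [0.748, 0.664, -0.0, -0.0]
ft_force: [-0.4, -0.6, -1.1]
width: 15.3
gripper_force: 58.5
```

Emit:
send_rows:
  targets:
    - {"offset": [0, 0, 0.8], "twist": 0, "fingers": 1}
    - {"offset": [0, 0, 0.8], "twist": 0, "fingers": 1}
    - {"offset": [0, 0, 0.8], "twist": 0, "fingers": 1}
    - {"offset": [0, 0, 0.8], "twist": 0, "fingers": 1}
    - {"offset": [0, 0, 0.8], "twist": 0, "fingers": 1}

```text
time_s: 10.7
ee_pos: [451.7, 312.5, 316.0]
orientation: [0.748, 0.664, 0.0, -0.0]
ft_force: [0.0, 0.4, -1.9]
width: 15.4
gripper_force: 58.5
```

Emit:
send_rows:
  targets:
    - {"offset": [0, 0, 0.2], "twist": 0, "fingers": 1}
    - {"offset": [0, 0, 0], "twist": 0, "fingers": 1}
    - {"offset": [0, 0, 0], "twist": 0, "fingers": 1}
    - {"offset": [0, 0, 0], "twist": 0, "fingers": 1}
    - {"offset": [0, 0, 0], "twist": 0, "fingers": 1}

```text
time_s: 11.2
ee_pos: [451.8, 312.7, 315.1]
orientation: [0.748, 0.664, 0.0, 0.0]
ft_force: [-0.3, 0.1, -2.1]
width: 15.2
gripper_force: 58.5
```

```bash
python3 - <<'E'
from m import *
s=observe();print(s['time_s'],s['ee_pos'],s['orientation'],s['ft_force'],s['wrist_torque'],s['width'])
c,sc=cam('wrist'),cam('scene');b=np.array([452.1,311.3,88])
print('wrist bush',proj(c,b),'scene bush',proj(sc,b),'axis at 88',proj(c,[*s['ee_pos'][:2],88]))
u,v=proj(sc,b).astype(int)
a=cv2.resize(sc['pixels'][v-40:v+40,u-32:u+32,::-1],(400,500),interpolation=cv2.INTER_CUBIC)
d=cv2.resize(c['pixels'][200:350,260:380,::-1],(400,500),interpolation=cv2.INTER_CUBIC)
print('crop',u-32,v-40)
cv2.imwrite('pics/c7.png',np.hstack([a,d]))
E
```

```text
11.2 [451.84976166 312.69092224 315.13701716] [7.48028464e-01 6.63666487e-01 4.45107644e-04 1.15423403e-04] [-0.31643039  0.1355606  -2.12763126] [ 0.02087155 -0.01866996  0.00835085] 15.217663764733652
wrist bush [317.63784873 268.03204776] scene bush [271.56102268 200.00264822] axis at 88 [316.92650818 265.88936027]
crop 239 160
```

View pics/c7.png

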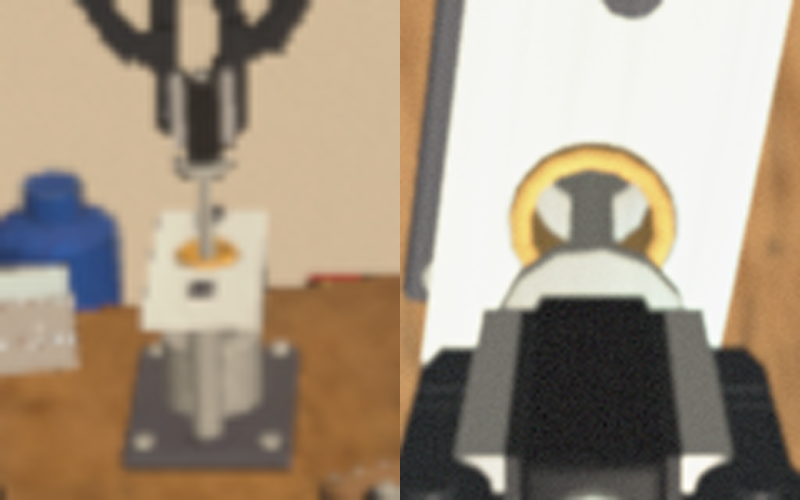

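The wrist crop shows the bush centre at (317.9,268.4) and the rod centred sideways at u=317.6. The tool axis is about 1.3 mm too far along tool x, so I'll trim that and lower by 1 mm.

Emit:
send_rows:
  targets:
    - {"offset": [-0.12, 0.02, 0.1], "twist": 0, "fingers": 1}
    - {"offset": [0, 0, 0], "twist": 0, "fingers": 1}
    - {"offset": [0, 0, 0], "twist": 0, "fingers": 1}
    - {"offset": [0, 0, 0], "twist": 0, "fingers": 1}
    - {"offset": [0, 0, 0], "twist": 0, "fingers": 1}

```text
time_s: 11.8
ee_pos: [451.8, 311.3, 313.7]
orientation: [0.748, 0.664, 0.0, -0.0]
ft_force: [0.5, -0.1, -1.2]
width: 15.2
gripper_force: 58.5
```

Emit:
send_rows:
  targets:
    - {"offset": [0, 0, 0], "twist": 0, "fingers": 1}
    - {"offset": [0, 0, 0], "twist": 0, "fingers": 1}
    - {"offset": [0, 0, 0], "twist": 0, "fingers": 1}

```text
time_s: 12.1
ee_pos: [451.8, 311.3, 313.7]
orientation: [0.748, 0.664, -0.0, -0.0]
ft_force: [-0.3, 0.6, -0.3]
width: 15.1
gripper_force: 58.5
```

```bash
python3 -c "
from h import *
s=observe();print(s['ee_pos'],s['ft_force'],abs(s['qvel']).max());print(sign_off())"
```

```text
[451.76030337 311.33918501 313.68658576] [-0.27882851  0.5593124  -0.32529287] 0.0023837962608966924
the job is handed in; nothing more can be done
None
```

I handed the job in at about 12 s, with the long slim probe held upright and still, its tip about 28 mm above the bench by arm position (halfway down the sleeve), centred to about 1 mm by camera and with no sign of contact in the force readings.

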